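Tap a blank home in a boring jig and lock it

ROBOT

A 7-joint arm with a two-finger parallel gripper is mounted at the origin on the work surface; the furniture and walls round the work are solid. World frame = base frame: x ahead of the robot, y to its left, z up, the work surface at z = 0. Lengths are in mm, angles in rad, forces in N, time in s.
With the tool pointing down it reaches from about 350 to 900 mm from the base axis. Payload 19.9 kg.
Tool frame: the origin (TCP) lies midway between the tips of the shut fingers; the grasp point (between the pads) lies 19 mm behind it; z points along the fingers, y is the line along which they close (so a half turn about z gives the same grasp; the last joint's range is limited). The gripper opens to 94 mm and grips with 3 to 60 N. Pads are 16 mm wide; open, the fingers measure 119 mm over their backs; the gripper's body (75 mm by 177 mm) begins 78 mm behind the grasp point.
Start: joints at [1.175, 0.417, -0.01, 1.614, 0.005, 1.111, -0.053], TCP at [216.533, -586.27, 205.425] pointing down, gripper open.
Joint ranges: [-2.81, 2.81], [-0.39, 2.02], [-1.27, 1.25], [0.06, 2.57], [-1.19, 4.33], [0.19, 2], [-2.82, 2.82]. Speed limits (rad/s): [1.89, 1.89, 2.39, 2.39, 3.01, 3.01, 3.01].

INTERFACE

Orientations are given as a unit quaternion [x, y, z, w].
In Python, from plant import ctrl gives the robot as it stands.
- The arm moves only by the tool arm_command, never from a script. Its argument "deltas" is a list that holds one entry, the list of rows, each a list of 4 numbers: the shift along the world's x, y, z in mm, then the turn about the world's z in rad. A call has 1 to 12 rows; each row shifts and turns the commanded pose from where the row before left it; what a row does not reach is not made up. A row lasts 1/10 s, in which the tool goes at most 50 mm and 8.59 degrees, less where a joint would pass 70% of its speed; a pose out of reach is approached as far as the arm can. A call with a gripper value outside its range is refused whole. "grip" is the finger opening in mm, from 0 to 94, set as the call begins (left out, the last holds). The fingers move at their own pace and stop on an object; "force" is the grip in N (left out, the last holds). Time passes only in rows, so rows that do not move let the fingers close. It gives the time, the measured TCP pose, the force, the opening and the grip force at its end, in the units of the state.
- ctrl.observe(): the state, without advancing time (a new reading comes with each control period).
- ctrl.snapshot(name): name is "side" or "top" or "wrist"; returns the picture (400x640x3 uint8, red, green, blue); there is no depth.
- ctrl.camera_model(name): a dict with "fx", "fy", "cx", "cy" (pixels), "R" (3x3) and "t" (3): a world point X has camera coordinates R X + t. Camera axes: x right, y down, z forward; pixel columns grow to the right and rows downward; lengths in mm; the calibration is good to about 2 mm. A picture is of the moment at which its call begins: read the wrist's pose just before it. camera_model takes no time and is no camera call; for the wrist camera it gives the pose at the moment of the call.
- ctrl.sign_off(): hands the job in; it is judged then, once.
Trained networks look in the newest picture that a camera, given by its name, has taken for a name from the list of things; names that differ only in an ending like _2 or _b are one class to them, and where a whole thing is asked for, a point or a joint stands for the part that bears it (a point fixed in the world has none). Each returns a list of dicts, best first, with "conf" (0 to 1); they miss things now and then, are a little off and sometimes report something else, mostly with a low value. They report only what shows in the picture. A call takes as long as a camera call. They do not tell look-alikes from the thing itself.
- ctrl.outline_of(camera, query): "mask" (400x640 bool, what is visible of it) and "bbox" ([left, top, right, bottom] in pixels, round what is visible of it).
The state is a dict: "clock": time; "qpos": joint angles; "qd": joint speeds; "joint_efforts": joint torques, N m; "tool_pos": TCP position; "ee_rot": TCP orientation; "ft_force": force on the tool from outside, world axes, zero at the start; "wrist_torque": the same for the moment, N m; "gripper_width": finger opening in mm; "gripper_force": force on a finger pad.
Only numpy, scipy, OpenCV 4.12 (cv2) and the standard library are available. Lean on these libraries where they do the work, as an engineer would, in place of code of your own. Each camera call takes 0.05 s, during which the arm holds its last target. There are 200 camera calls.

TASK

With the cork block held in the gripper, tap the fibreboard blank further into the boring jig, gently and a little at a time, until you feel it come up against the hidden stop; do not push the stop off its setting and do not touch the blank with the gripper itself. Then lay the cork block flat on the bench clear of the jig, swing the jig's cam lever fully over to lock the blank against the stop and let go. Leave the other things on the bench alone.

Things in the scene. Friction and masses are not known exactly. Their poses are not given: they have to be found in the camera images.
- jig: Fixed shop-made boring jig: plywood base 12 mm thick with a channel 75 mm wide. Origin on the bench top under the channel's centre line; +x runs along the channel towards the stop, z up. The base spans x = -106 to +123 mm, y = -62 to +80 mm. The wooden fence on the -y side begins at x = -50 mm and is 57 mm high; the +y side is open before x = 17 mm except for the cam.
- bridge_front (a point): Middle of the front edge of the aluminium bridge plate's top, 94 mm above the bench at jig x = 15 mm, y = 0. The bridge covers the channel from here to x = 112 mm, where an end board closes it; a bush and a brass screw on it reach 111 mm. Under it, out of sight, a steel stop plate faces -x. Its place is not measured: the blank meets it after sliding 20 to 60 mm from its start.
- blank_rear (a point): Centre of the exposed rear end face of the loose fibreboard blank, 118 mm long, 72 mm wide, 69 mm high, lying on the jig base with its far end under the bridge; 46 mm above the bench, the block runs from here along jig +x. Mass 0.3 to 0.55 kg. It slides with about 1.5 to 4 N of resistance; the stop behind it is held by friction and slips at about 20 N, so meeting it is felt as a sharp rise.
- cork_center (a point): Centre of the loose cork sanding block, 58 mm wide (its x axis), 105 mm long (its y axis) and 36 mm high, lying flat on the bench, so its centre is 18 mm above the bench. Gripped across the 58 mm width, its end faces serve for tapping.
- cam_lever (a joint): Angle of the jig's cam lever, rad, growing counter-clockwise seen from above: 0 = open (lever points 80 degrees counter-clockwise of jig +x), 1.4 = fully over (160 degrees). Starts at 0 to 0.35. Stiff hinge that stays where it is left; from 0.4 to 1.2 on, depending on how the blank lies, its eccentric pinches the blank against the -y fence and it turns more heavily, up to about 0.4 N m.
- cam_knob (a point): Middle of the upright black round knob at the end of the cam lever, 92 mm above the bench, 75 mm from the lever's pivot. The knob is 20 mm in diameter and ends 109 mm above the bench; the flat lever under it is 56 to 66 mm above the bench. It moves with the lever.
- cam_pivot (a point): Point on the vertical axis of the cam lever, at the height of the knob's middle; fixed on the jig at jig x = -5 mm, y = +55 mm.
- hammer: Bystander: cross-peen hammer with a wooden handle, 326 mm long, lying on the bench left of the jig. Origin under its middle.
- steel_block: Bystander: ground steel block 52 x 52 x 30 mm near the vise. Origin under its middle.
- tube_chisel: Bystander: blue tubular punch, 157 mm long, lying between the robot and the jig. Origin under its middle.
- wood_plug: Bystander: turned wooden half ball, 38 mm across, 22 mm high, lying left of the jig. Origin under its middle.
Things that resemble listed ones, but are neither listed nor needed, are in the scene too. What is shaped like the part that bears cork_center but orange is not meant.

How it is judged:
By the outcome, as a careful person would: the job done as asked, in the order asked, and still so for the second after the job is handed in, with the robot touching nothing.
It also fails if it takes over 72 s, if anything falls off the work surface, if the arm or the gripper's body presses on something with over 40 N, if the wrist force passes 120 N, or if a joint passes its speed limit or range.

## Working session

There is one attempt and no reset: what is moved stays moved. The work goes in short steps, Python scripts to look and compute and a tool call to move; the robot and the scene stay as the last step left them, time stands still between calls to the robot, and variables do not carry over. Pictures are saved under pics/ and viewed, at most 10 in all, crops included, and the job is handed in when it is done.

Besides the shell and the picture viewer there is one more tool, called after "Call:" by a JSON object that holds its "fn" and its "kwargs", one argument or row to a line. arm_command: Moves the arm, as the interface text tells. Its arguments: {"type":"object","properties":{"deltas":{"type":"array","items":{"type":"array","items":{"type":"array","items":{"type":"number"}}}},"grip":{"type":"number"},"force":{"type":"number"}},"required":["deltas"]}

```bash
ls; mkdir -p pics
cat > h.py <<'E'
import numpy as np,cv2
from plant import ctrl
def ray(n,u,v,cm=None):
    c=cm or ctrl.camera_model(n);R=np.array(c["R"]);t=np.array(c["t"])
    return -R.T@t, R.T@np.array([(u-c["cx"])/c["fx"],(v-c["cy"])/c["fy"],1])
def atz(n,u,v,z,cm=None):
    o,d=ray(n,u,v,cm);return o+d*(z-o[2])/d[2]
def proj(n,P,cm=None):
    c=cm or ctrl.camera_model(n);X=np.array(c["R"])@np.array(P,float)+np.array(c["t"])
    return np.array([c["fx"]*X[0]/X[2]+c["cx"],c["fy"]*X[1]/X[2]+c["cy"]])
def save(n,f):
    im=np.array(ctrl.snapshot(n));cv2.imwrite("pics/"+f,im[:,:,::-1]);return im
E
python3 - <<'E'
from h import *
ims=[]
for n in("top","side"):
    save(n,n+"0.png")
    for q in("jig","cork_center","blank_rear","cam_knob","hammer","steel_block","tube_chisel","wood_plug"):
        for r in ctrl.outline_of(n,q)[:3]:
            m=r["mask"];ys,xs=np.nonzero(m)
            print(n,q,round(r["conf"],2),[int(b) for b in r["bbox"]],len(xs),cv2.minAreaRect(np.c_[xs,ys].astype(np.float32)), np.round(atz(n,xs.mean(),ys.mean(),30)))
    c=ctrl.camera_model(n);print(np.round(ray(n,320,200)[0]))
print(ctrl.observe())
E
```

```text
pics
top jig 0.85 [283, 162, 383, 245] 4097 ((333.5461730957031, 206.36924743652344), (81.4908218383789, 90.54535675048828), 82.87498474121094) [546. -28.  30.]
top cork_center 0.59 [220, 153, 263, 207] 1037 ((239.1923065185547, 179.9615478515625), (25.23885726928711, 41.87986373901367), 33.690067291259766) [601. 194.  30.]
top cork_center 0.57 [392, 229, 438, 265] 1043 ((415.5210876464844, 247.6929931640625), (44.24784851074219, 24.416200637817383), 20.323137283325195) [ 420. -250.   30.]
top blank_rear 0.76 [322, 168, 372, 208] 1160 ((345.3918762207031, 190.35134887695312), (30.742610931396484, 48.0045051574707), 80.53767395019531) [571. -89.  30.]
top blank_rear 0.53 [235, 228, 250, 244] 149 ((242.5000457763672, 236.5000457763672), (12.969194412231445, 12.969194412231445), 26.56505012512207) [457. 185.  30.]
top cam_knob 0.72 [339, 204, 349, 247] 267 ((343.5, 227.0), (38.0, 11.0), 90.0) [474. -69.  30.]
top cam_knob 0.21 [235, 226, 253, 246] 164 ((242.5, 236.5), (13.0, 13.0), 90.0) [457. 186.  30.]
top hammer 0.94 [168, 133, 211, 256] 1173 ((198.58282470703125, 195.56900024414062)
[... 1714 characters left out ...]
[ 1.1754958 ,  0.4173579 , -0.0102651 ,  1.61358768,  0.00469865,
        1.11069255, -0.05298645]), 'qd': array([ 0.00091943,  0.00033577,  0.00037291, -0.00141578,  0.00210882,
       -0.00067602,  0.00115541]), 'joint_efforts': array([-1.81393563e-03, -8.51006770e+01,  6.35799151e-01, -4.26274753e+01,
       -4.89367044e-02,  1.38236172e-02,  3.00517904e-06]), 'tool_pos': array([ 216.52110652, -586.28812516,  205.45672789]), 'ee_rot': array([ 9.84395310e-01,  1.75971226e-01, -2.63747853e-05, -4.95126603e-06]), 'ft_force': array([-0.66304311,  0.54495733,  0.55975725]), 'wrist_torque': array([-0.03668188,  0.00501697, -0.05306074]), 'gripper_force': 0.0, 'gripper_width': 94.31444712898188}
```

```bash
python3 -c "
import cv2,numpy as np
a=cv2.imread('pics/top0.png');cv2.imwrite('pics/a.png',a)"
```

```text
(no output)
```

View pics/top0.png

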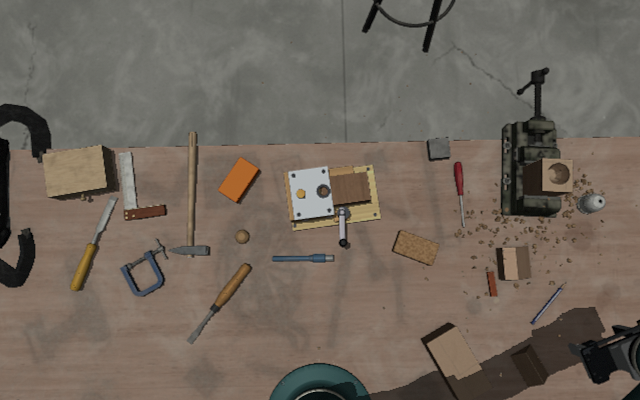

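View pics/side0.png

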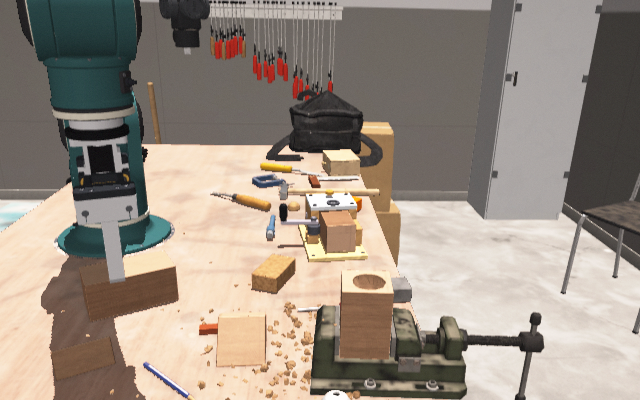

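Top picture: jig's bridge at (310,190), blank's rear at about (370,188), so jig +x ≈ world +y; knob at (344,243); cork at (415,247); orange look-alike at (240,180). Side picture agrees. I go closer to look with the wrist camera.

Call:
{"fn": "arm_command", "kwargs": {
  "deltas": [
    [[20,34,15,0],[20,34,15,0],[20,34,15,0],[20,34,15,0],[20,34,15,0],[20,34,15,0],[20,34,15,0],[20,34,15,0],[20,34,15,0],[20,34,15,0],[0,0,0,0],[0,0,0,0]]
  ]
}}

```text
clock: 2.1
tool_pos: [416.7, -246.1, 355.6]
ee_rot: [0.984, 0.177, 0.0, 0.0]
ft_force: [-0.4, -1.2, -0.6]
gripper_width: 94.0
gripper_force: 0.0
```

Run:
```python
from h import *
print(ctrl.observe()["tool_pos"])
cm=ctrl.camera_model("wrist");save("wrist","w1.png")
np.save("w1.npy",cm,allow_pickle=True)
print(np.round(ray("wrist",320,200)[0]),np.round(atz("wrist",320,200,0)),cm["fx"],cm["cx"],cm["cy"])
for u,v in((0,0),(640,0),(640,400),(0,400)):print(np.round(atz("wrist",u,v,0)))
for q in("cork_center","jig","cam_knob"):
    for r in ctrl.outline_of("wrist",q)[:3]:
        m=r["mask"];ys,xs=np.nonzero(m)
        print(q,round(r["conf"],2),r["bbox"],len(xs),np.round(atz("wrist",xs.mean(),ys.mean(),36)))
```

```text
[ 416.7210028  -246.05321555  355.6069429 ]
[ 494. -219.  534.] [ 332. -275.    0.] 348.06415272583007 322.051057336123 191.4454040945808
[451. 238.   0.]
[ 755. -588.    0.]
[ 164. -997.    0.]
[-266.  168.    0.]
cork_center 0.89 [289.6, 107.3, 366.6, 184.8] 2932 [ 422. -251.   36.]
cam_knob 0.65 [179.4, 20.9, 235.8, 100.0] 1476 [474. -61.  36.]
```

View pics/w1.png

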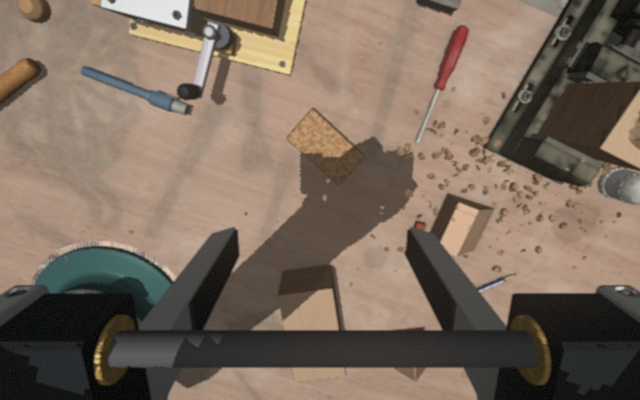

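Wrist picture: cork corners near (313,108),(363,156),(341,184),(288,137); knob at (190,92), lever pivot near (216,32). Now over the jig.

Call:
{"fn": "arm_command", "kwargs": {
  "deltas": [
    [[22,34,-5,0],[22,34,-5,0],[22,34,-5,0],[22,34,-5,0],[22,34,-5,0],[22,34,-5,0],[0,0,0,0],[0,0,0,0]]
  ]
}}

```text
clock: 3.1
tool_pos: [548.5, -42.6, 324.7]
ee_rot: [0.984, 0.176, -0.001, -0.0]
ft_force: [-0.5, 0.0, -0.5]
gripper_width: 94.1
gripper_force: 0.0
```

Run:
```python
from h import *
from scipy.optimize import minimize
cm1=np.load("w1.npy",allow_pickle=True).item()
print(ctrl.observe()["tool_pos"])
cm=ctrl.camera_model("wrist");save("wrist","w2.png");np.save("w2.npy",cm,allow_pickle=True)
for q in("jig","cam_knob","blank_rear","cork_center"):
    for r in ctrl.outline_of("wrist",q)[:2]:
        print(q,round(r["conf"],2),r["bbox"],r["mask"].sum())
        if r["conf"]>.4: np.save("m_"+q+".npy",r["mask"])
# cork from w1 picture by colour-independent grabcut-free fit: corners of top face
C=[(313,108),(363,156),(341,184),(288,137)]
for c in C: print(np.round(atz("w",*c,36,cm1),1))
```

```text
[548.48158399 -42.55589807 324.69408596]
jig 0.88 [223.7, 76.1, 418.6, 258.5] 13637
cam_knob 0.79 [301.7, 175.1, 342.5, 258.0] 984
blank_rear 0.79 [304.3, 117.5, 407.1, 190.7] 4742
cork_center 0.62 [380.4, 239.6, 431.1, 310.3] 1176
cork_center 0.62 [117.0, 1.6, 214.2, 87.1] 4846
[ 466.7 -214.7   36. ]
[ 428.2 -305.6   36. ]
[ 377.9 -291.    36. ]
[ 416.4 -194.9   36. ]
```

View pics/w2.png

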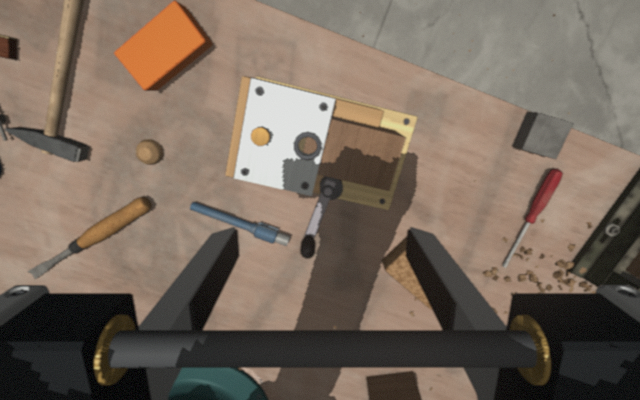

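Run:
```python
import cv2
a=cv2.imread("pics/w2.png")[65:265,215:425]
a=cv2.resize(a,None,fx=3,fy=3,interpolation=cv2.INTER_CUBIC)
a=cv2.convertScaleAbs(a,alpha=1.3,beta=25)
cv2.imwrite("pics/w2c.png",a[:600])
```

```text
(no output)
```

View pics/w2c.png

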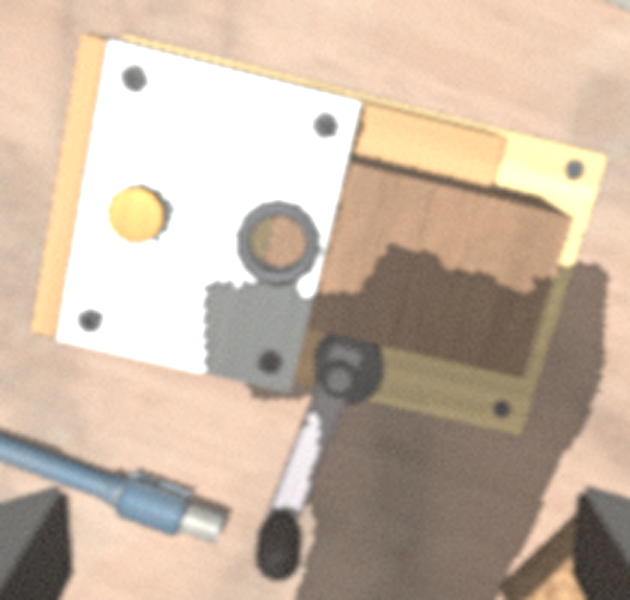

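Crop (3×, offset 215,65): base rear corners (605,155) and (520,432), bridge corners (362,100),(294,391),(57,342),(108,40), blank rear top corners (575,212),(525,375), knob around (279,542).

Run:
```python
from h import *
from scipy.optimize import least_squares
cm=np.load("w2.npy",allow_pickle=True).item()
f=lambda u,v:(u/3+215-.33,v/3+65-.33)
A=lambda u,v,z:atz("w",*f(u,v),z,cm)
P=[((605,155),12,-106,-62),((520,432),12,-106,80),((362,100),94,15,'a'),((294,391),94,15,'b'),((57,342),94,112,'b'),((108,40),94,112,'a')]
W=[A(*p[0],p[1])[:2] for p in P]
def loc(p,x):
    y=p[3] if p[3] not in('a','b') else x[3 if p[3]=='a' else 4]
    c,s=np.cos(x[2]),np.sin(x[2]);return np.array([x[0]+c*p[2]-s*y,x[1]+s*p[2]+c*y])
r=least_squares(lambda x:np.concatenate([loc(p,x)-w for p,w in zip(P,W)]),[560,-50,1.6,-60,60],loss='soft_l1',f_scale=3)
print(r.x.round(3),r.fun.round(1))
X=r.x;c,s=np.cos(X[2]),np.sin(X[2]);R=np.array([[c,-s],[s,c]])
J=lambda w:R.T@(w[:2]-X[:2])
print("blank rear",J(A(575,212,81)),J(A(525,375,81)))
k=A(279,542,92);print("knob w",k,J(k),"r",np.linalg.norm(J(k)-[-5,55]),"lev deg",np.degrees(np.arctan2(*(J(k)-[-5,55])[::-1])))
for n in [(-5,55)]:print("pivot w",R@np.array(n)+X[:2], "seen",J(A(338,378,70)))
W0=lambda x,y:(R@np.array([x,y])+X[:2]).round(1)
print(W0(-106,0),W0(15,0))
cm1=np.load("w1.npy",allow_pickle=True).item()
# top cam check
for q in[(-106,-62,12),(-106,80,12),(15,0,94)]:print(proj("top",[*W0(*q[:2]),q[2]]))
# cork
ctrl.snapshot("top")
```

```text
[564.221 -52.956   1.697 -60.149  58.711] [ 1.8 -1.4 -1.2 -2.5 -0.3  1.1 -0.8  1.1  0.7  0.3  0.1  0.8]
blank rear [-80.47373679 -37.07128291] [-79.90670565  33.15937849]
knob w [438.14939715 -63.72684158  92.        ] [  5.23770941 126.42241896] r 72.15242632637504 lev deg 81.84277149381586
pivot w [510.29288606 -64.86246126] seen [-4.39215615 55.29854849]
[ 577.6 -158.1] [562.3 -38.1]
[372.42684595 163.89344909]
[381.17263623 217.89491361]
[330.66865348 190.01549937]
```

Call:
{"fn": "arm_command", "kwargs": {
  "deltas": [
    [[-18,-30,-18,0.123],[-18,-30,-18,0.123],[-18,-30,-18,0.123],[-18,-30,-18,0.123],[-18,-30,-18,0.123],[-18,-30,-18,0.123],[-18,-29,-18,0.121],[0,0,0,0],[0,0,0,0]]
  ]
}}

```text
clock: 4.3
tool_pos: [422.0, -251.9, 199.4]
ee_rot: [0.823, 0.569, -0.0, -0.0]
ft_force: [0.5, 0.5, 0.1]
gripper_width: 93.9
gripper_force: 0.0
```

```bash
cat >> h.py <<'E'
def fitbox(mask,cm,p0,size,z0):
    from scipy.optimize import minimize
    def hull(p):
        c,s=np.cos(p[2]),np.sin(p[2])
        pts=[proj("",[p[0]+c*a*size[0]/2-s*b*size[1]/2,p[1]+s*a*size[0]/2+c*b*size[1]/2,z],cm) for a in(-1,1) for b in(-1,1) for z in(z0,z0+size[2])]
        h=cv2.convexHull(np.array(pts,np.float32));m=np.zeros(mask.shape,np.uint8)
        cv2.fillConvexPoly(m,(h*16).round().astype(np.int32),1,shift=4);return m>0
    f=lambda p:1-(hull(p)&mask).sum()/(hull(p)|mask).sum()
    r=minimize(f,p0,method="Nelder-Mead",options=dict(initial_simplex=[p0]+[np.add(p0,d) for d in([8,0,0],[0,8,0],[0,0,.1])]))
    return r.x,r.fun
E
python3 - <<'E'
from h import *
o=ctrl.observe();print(o["tool_pos"],o["ee_rot"],o["qpos"])
cm=ctrl.camera_model("wrist");save("wrist","w3.png")
for r in ctrl.outline_of("wrist","cork_center")[:2]:
    print(r["conf"],r["bbox"],r["mask"].sum(),fitbox(r["mask"].astype(bool),cm,[422,-251,-.36],(58,105,36),0))
cm=ctrl.camera_model("side");ctrl.snapshot("side")
for r in ctrl.outline_of("side","cork_center")[:2]:
    print(r["conf"],r["bbox"],fitbox(r["mask"].astype(bool),cm,[422,-251,-.36],(58,105,36),0))
E
```

```text
[ 422.0160418  -251.8888015   199.44916961] [ 8.22640533e-01  5.68561802e-01 -8.98431185e-05 -1.50164014e-04] [ 0.8285242   0.20581276 -0.39805574  1.93351591  0.09309048  1.02024215
  0.02791886]
0.67 [251.2, 253.9, 296.3, 295.0] (array([ 4.20125831e+02, -2.44653018e+02, -3.46639005e-01]), np.float64(0.11102544333076325))
0.42 [353.0, 196.6, 361.0, 208.7] (array([ 4.22e+02, -2.51e+02, -3.60e-01]), np.float64(1.0))
```

View pics/w3.png

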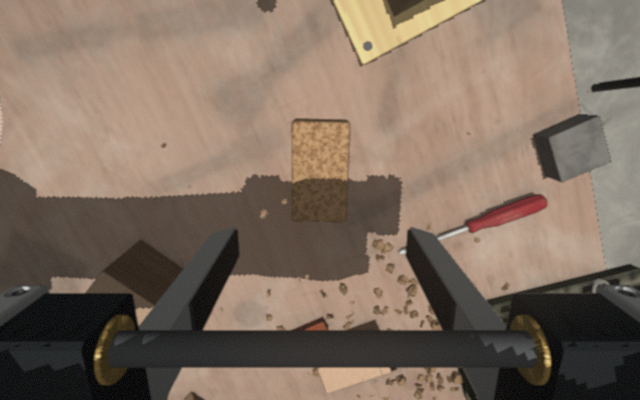

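Cork lies square to the fingers: top-face corners (291,121),(350,122),(347,221),(291,221).

Run:
```python
from h import *
cm=ctrl.camera_model("wrist")
m=(lambda h:h)(0)
C=np.array([atz("",u,v,36,cm) for u,v in((291,122),(350,123),(348,221),(291,221))]);print(C.round(1),C.mean(0))
for a,b in((0,1),(3,2),(0,3),(1,2)):
    d=C[b]-C[a];print(np.hypot(*d[:2]),np.degrees(np.arctan2(d[1],d[0])))
```

```text
[[ 414.  -191.9   36. ]
 [ 467.3 -212.8   36. ]
 [ 431.8 -308.1   36. ]
 [ 375.6 -287.1   36. ]] [ 422.17752877 -249.97144948   36.        ]
57.22910457834104 -21.46974294131895
59.99318766528069 -20.52925550015992
102.61212607993842 -111.94811480245977
101.64157620459592 -110.3990454891705
```

Call:
{"fn": "arm_command", "kwargs": {
  "deltas": [
    [[0,1,-40,0],[0,0,-40,0],[0,0,-40,0],[0,0,-35,0],[0,0,-20,0],[0,0,-12,0],[0,0,-6,0],[0,0,0,0]]
  ]
}}

```text
clock: 5.3
tool_pos: [422.9, -250.1, 6.6]
ee_rot: [0.822, 0.57, 0.0, 0.0]
ft_force: [-0.3, 0.6, 0.6]
gripper_width: 93.9
gripper_force: 0.0
```

Call:
{"fn": "arm_command", "kwargs": {
  "deltas": [
    [[0,0,0,0],[0,0,0,0],[0,0,0,0],[0,0,0,0],[0,0,0,0],[0,0,0,0],[0,0,0,0],[0,0,0,0]]
  ],
  "grip": 40,
  "force": 35
}}

```text
clock: 6.1
tool_pos: [422.5, -250.4, 6.6]
ee_rot: [0.822, 0.57, -0.0, 0.0]
ft_force: [-1.4, 0.5, 7.0]
gripper_width: 58.0
gripper_force: 34.9
```

Call:
{"fn": "arm_command", "kwargs": {
  "deltas": [
    [[0,0,20,0],[0,0,20,0],[32,9,0,0.097],[32,9,0,0.097],[32,9,0,0.097],[33,10,0,0.097],[33,10,0,0.096],[0,0,-6,0],[0,0,-5,0],[0,0,0,0],[0,0,0,0]]
  ]
}}

```text
clock: 7.2
tool_pos: [583.6, -203.9, 35.3]
ee_rot: [0.662, 0.75, -0.0, -0.0]
ft_force: [-0.3, -0.1, -0.5]
gripper_width: 58.1
gripper_force: 34.9
```

Run:
```python
from h import *
o=ctrl.observe();print(o["tool_pos"],o["ee_rot"],o["ft_force"])
a=save("wrist","w4.png");b=save("top","t4.png")
s=cv2.resize(b[130:270,270:450],None,fx=4,fy=4,interpolation=cv2.INTER_CUBIC)
c=np.zeros((560,800,3),np.uint8);c[:400,:400]=cv2.resize(a,(400,250))[:250].repeat(1,0)[:250] if 0 else 0
c[:560,:720]=s;cv2.imwrite("pics/t4c.png",c[:,:720,::-1])
```

```text
[ 583.62162335 -203.8896129    35.34862166] [ 6.61709095e-01  7.49760534e-01 -4.14840693e-04 -2.05082828e-04] [-0.29479668 -0.05552939 -0.46677244]
```

View pics/w4.png

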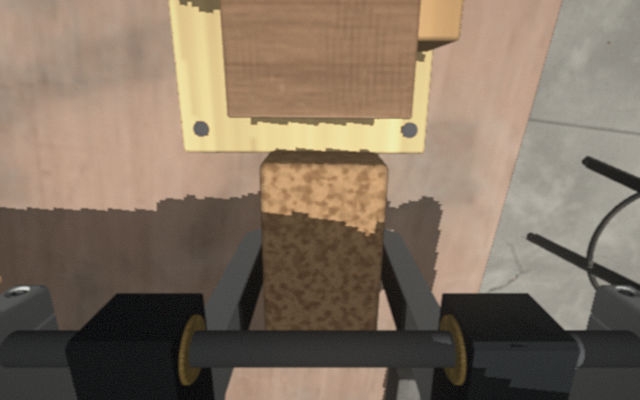

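Cork faces the blank squarely (cork front centre column 322, blank 225–418). Approach and begin to slide, staying within the first 20 mm.

Call:
{"fn": "arm_command", "kwargs": {
  "deltas": [
    [[-0.4,3,0,0],[-0.4,3,0,0],[-0.4,3,0,0],[-0.4,3,0,0],[-0.4,3,0,0],[-0.4,3,0,0],[-0.3,2,0,0],[-0.3,2,0,0],[0,0,0,0]]
  ]
}}

```text
clock: 8.2
tool_pos: [581.4, -181.4, 35.4]
ee_rot: [0.661, 0.75, -0.0, 0.0]
ft_force: [-0.8, -1.4, -0.5]
gripper_width: 57.5
gripper_force: 34.9
```

Call:
{"fn": "arm_command", "kwargs": {
  "deltas": [
    [[-0.3,2,0,0],[-0.2,2,0,0],[-0.2,2,0,0],[-0.3,2,0,0],[-0.2,2,0,0],[0,0,0,0]]
  ]
}}

```text
clock: 8.8
tool_pos: [580.3, -170.7, 35.4]
ee_rot: [0.661, 0.75, 0.0, -0.0]
ft_force: [-0.2, -0.5, -0.5]
gripper_width: 58.2
gripper_force: 34.9
```

```bash
cat >> h.py <<'E'
J0=np.array([564.2,-53.0]);YW=1.697
RJ=np.array([[np.cos(YW),-np.sin(YW)],[np.sin(YW),np.cos(YW)]])
toj=lambda w:RJ.T@(np.array(w)[:2]-J0)
tow=lambda x,y:RJ@np.array([x,y])+J0
def rear():
    cm=ctrl.camera_model("wrist");ctrl.snapshot("wrist")
    r=[r for r in ctrl.outline_of("wrist","blank_rear") if r["conf"]>.3][:1]
    o=ctrl.observe();print("tcp jig",toj(o["tool_pos"]).round(1),"F",o["ft_force"].round(2))
    if r:
        m=r[0]["mask"].astype(bool)
        for u in(260,300,340,380):
            ys=np.nonzero(m[:,u])[0]
            if len(ys):print(u,ys.max(),toj(atz("",u,ys.max()+.5,81,cm)).round(1))
E
python3 -c "
from h import *
rear()"
```

```text
tcp jig [-118.9   -1.2] F [0.22 0.1  0.16]
260 169 [-67.   22.6]
300 169 [-67.   7.]
340 171 [-67.8  -8.7]
380 171 [-67.8 -24.4]
```

Call:
{"fn": "arm_command", "kwargs": {
  "deltas": [
    [[-0.1,1,0,0],[-0.1,1,0,0],[-0.1,1,0,0],[-0.2,1,0,0],[-0.1,1,0,0]]
  ]
}}

```text
clock: 9.4
tool_pos: [579.7, -166.3, 35.4]
ee_rot: [0.661, 0.75, -0.0, 0.0]
ft_force: [0.1, -2.8, -0.2]
gripper_width: 57.9
gripper_force: 34.9
```

Call:
{"fn": "arm_command", "kwargs": {
  "deltas": [
    [[-0.2,1,0,0]]
  ]
}}

```text
clock: 9.5
tool_pos: [579.5, -165.2, 35.4]
ee_rot: [0.661, 0.75, -0.0, -0.0]
ft_force: [-0.7, -3.2, -0.9]
gripper_width: 57.9
gripper_force: 34.9
```

Call:
{"fn": "arm_command", "kwargs": {
  "deltas": [
    [[0,0,0,0]]
  ]
}}

```text
clock: 9.6
tool_pos: [579.5, -165.0, 35.4]
ee_rot: [0.661, 0.75, -0.0, -0.0]
ft_force: [-0.3, -1.3, 0.4]
gripper_width: 57.9
gripper_force: 34.9
```

Call:
{"fn": "arm_command", "kwargs": {
  "deltas": [
    [[-0.1,0.5,0,0],[-0.1,0.5,0,0]]
  ],
  "force": 10
}}

```text
clock: 9.8
tool_pos: [579.5, -164.1, 35.4]
ee_rot: [0.661, 0.75, 0.0, 0.0]
ft_force: [1.2, -2.0, -1.1]
gripper_width: 58.4
gripper_force: 10.0
```

Call:
{"fn": "arm_command", "kwargs": {
  "deltas": [
    [[-0.1,0.5,0,0],[-0.1,0.5,0,0]]
  ]
}}

```text
clock: 10.0
tool_pos: [579.2, -163.2, 35.4]
ee_rot: [0.661, 0.75, -0.0, 0.0]
ft_force: [1.1, -1.9, -1.5]
gripper_width: 58.0
gripper_force: 10.0
```

Call:
{"fn": "arm_command", "kwargs": {
  "deltas": [
    [[-0.1,0.5,0,0],[0,0.5,0,0]]
  ]
}}

```text
clock: 10.2
tool_pos: [579.0, -162.3, 35.4]
ee_rot: [0.661, 0.75, -0.0, -0.0]
ft_force: [1.1, -3.2, -0.8]
gripper_width: 58.1
gripper_force: 10.0
```

Call:
{"fn": "arm_command", "kwargs": {
  "deltas": [
    [[-0.1,0.5,0,0],[-0.1,0.5,0,0]]
  ]
}}

```text
clock: 10.4
tool_pos: [578.8, -161.3, 35.4]
ee_rot: [0.661, 0.75, -0.0, -0.0]
ft_force: [-0.1, -3.7, -1.6]
gripper_width: 58.0
gripper_force: 10.0
```

Call:
{"fn": "arm_command", "kwargs": {
  "deltas": [
    [[-0.1,0.5,0,0],[0,0.5,0,0]]
  ]
}}

```text
clock: 10.6
tool_pos: [578.7, -160.2, 35.4]
ee_rot: [0.661, 0.75, -0.0, -0.0]
ft_force: [0.3, -2.7, 0.2]
gripper_width: 58.2
gripper_force: 10.0
```

Call:
{"fn": "arm_command", "kwargs": {
  "deltas": [
    [[-0.1,0.5,0,0],[-0.1,0.5,0,0]]
  ]
}}

```text
clock: 10.8
tool_pos: [578.5, -159.3, 35.4]
ee_rot: [0.661, 0.75, -0.0, -0.0]
ft_force: [0.6, -2.7, -0.5]
gripper_width: 58.4
gripper_force: 10.0
```

Call:
{"fn": "arm_command", "kwargs": {
  "deltas": [
    [[-0.1,0.5,0,0],[0,0.5,0,0]]
  ]
}}

```text
clock: 11.0
tool_pos: [578.4, -158.2, 35.4]
ee_rot: [0.661, 0.75, -0.0, -0.0]
ft_force: [1.3, -2.2, -0.8]
gripper_width: 57.8
gripper_force: 10.0
```

Call:
{"fn": "arm_command", "kwargs": {
  "deltas": [
    [[-0.1,0.5,0,0],[-0.1,0.5,0,0]]
  ]
}}

```text
clock: 11.2
tool_pos: [578.2, -157.2, 35.4]
ee_rot: [0.661, 0.75, -0.0, -0.0]
ft_force: [1.1, -2.2, -0.7]
gripper_width: 58.0
gripper_force: 10.0
```

Call:
{"fn": "arm_command", "kwargs": {
  "deltas": [
    [[-0.1,0.5,0,0],[0,0.5,0,0]]
  ]
}}

```text
clock: 11.4
tool_pos: [578.1, -156.2, 35.4]
ee_rot: [0.661, 0.75, -0.0, -0.0]
ft_force: [0.4, -1.8, -1.3]
gripper_width: 58.1
gripper_force: 10.0
```

Call:
{"fn": "arm_command", "kwargs": {
  "deltas": [
    [[-0.1,0.5,0,0],[-0.1,0.5,0,0]]
  ]
}}

```text
clock: 11.6
tool_pos: [577.9, -155.2, 35.4]
ee_rot: [0.661, 0.75, -0.0, -0.0]
ft_force: [1.1, -2.9, -1.7]
gripper_width: 58.2
gripper_force: 10.0
```

Call:
{"fn": "arm_command", "kwargs": {
  "deltas": [
    [[-0.1,0.5,0,0],[0,0.5,0,0]]
  ]
}}

```text
clock: 11.8
tool_pos: [577.8, -154.3, 35.4]
ee_rot: [0.661, 0.75, -0.0, -0.0]
ft_force: [-0.8, -2.2, -0.6]
gripper_width: 58.5
gripper_force: 10.0
```

Call:
{"fn": "arm_command", "kwargs": {
  "deltas": [
    [[-0.1,0.5,0,0],[-0.1,0.5,0,0]]
  ]
}}

```text
clock: 12.0
tool_pos: [577.6, -153.2, 35.4]
ee_rot: [0.661, 0.75, -0.0, 0.0]
ft_force: [0.5, -2.0, -1.2]
gripper_width: 57.8
gripper_force: 10.0
```

Call:
{"fn": "arm_command", "kwargs": {
  "deltas": [
    [[-0.1,0.5,0,0],[0,0.5,0,0]]
  ]
}}

```text
clock: 12.2
tool_pos: [577.5, -152.2, 35.4]
ee_rot: [0.661, 0.75, -0.0, -0.0]
ft_force: [0.4, -2.3, -1.3]
gripper_width: 58.2
gripper_force: 10.0
```

Call:
{"fn": "arm_command", "kwargs": {
  "deltas": [
    [[-0.1,0.5,0,0],[-0.1,0.5,0,0]]
  ]
}}

```text
clock: 12.4
tool_pos: [577.3, -151.2, 35.4]
ee_rot: [0.661, 0.75, -0.0, -0.0]
ft_force: [0.2, -1.5, -1.0]
gripper_width: 58.2
gripper_force: 10.0
```

Call:
{"fn": "arm_command", "kwargs": {
  "deltas": [
    [[-0.1,0.5,0,0],[0,0.5,0,0]]
  ]
}}

```text
clock: 12.6
tool_pos: [577.2, -150.3, 35.4]
ee_rot: [0.661, 0.75, -0.0, -0.0]
ft_force: [-0.1, -2.4, 0.0]
gripper_width: 57.9
gripper_force: 10.0
```

Call:
{"fn": "arm_command", "kwargs": {
  "deltas": [
    [[-0.1,0.5,0,0],[-0.1,0.5,0,0]]
  ]
}}

```text
clock: 12.8
tool_pos: [577.0, -149.2, 35.4]
ee_rot: [0.661, 0.75, -0.0, -0.0]
ft_force: [0.2, -1.8, -2.0]
gripper_width: 58.5
gripper_force: 10.0
```

```bash
python3 -c "
from h import *
rear()"
```

```text
tcp jig [-97.   -0.6] F [ 0.25 -1.42 -0.8 ]
260 170 [-45.7  23.2]
300 171 [-46.1   7.5]
340 171 [-46.1  -8.2]
380 172 [-46.5 -23.9]
```

Call:
{"fn": "arm_command", "kwargs": {
  "deltas": [
    [[-0.1,0.5,0,0],[0,0.5,0,0]]
  ]
}}

```text
clock: 13.1
tool_pos: [576.9, -148.3, 35.4]
ee_rot: [0.661, 0.75, -0.0, -0.0]
ft_force: [1.2, -2.4, 0.1]
gripper_width: 58.3
gripper_force: 10.0
```

Call:
{"fn": "arm_command", "kwargs": {
  "deltas": [
    [[-0.1,0.5,0,0],[-0.1,0.5,0,0]]
  ]
}}

```text
clock: 13.3
tool_pos: [576.9, -148.0, 35.5]
ee_rot: [0.661, 0.75, -0.0, 0.0]
ft_force: [2.6, -8.3, -1.2]
gripper_width: 58.5
gripper_force: 10.0
```

Sharp rise to 8 N and the arm lags: the stop. Hold one row to confirm.

Call:
{"fn": "arm_command", "kwargs": {
  "deltas": [
    [[0,0,0,0]]
  ]
}}

```text
clock: 13.4
tool_pos: [576.9, -148.1, 35.5]
ee_rot: [0.661, 0.75, -0.0, 0.0]
ft_force: [2.4, -6.2, -3.3]
gripper_width: 58.3
gripper_force: 10.0
```

Call:
{"fn": "arm_command", "kwargs": {
  "deltas": [
    [[-0.1,0.3,0,0],[0,0,0,0]]
  ]
}}

```text
clock: 13.6
tool_pos: [576.9, -148.0, 35.5]
ee_rot: [0.661, 0.75, -0.0, 0.001]
ft_force: [2.7, -8.4, -1.3]
gripper_width: 58.1
gripper_force: 10.0
```

Call:
{"fn": "arm_command", "kwargs": {
  "deltas": [
    [[0.1,-1,0,0],[0.3,-2,0,0],[0.6,-5,0,0],[1.3,-10,0,0],[2.6,-20,0,0],[2.6,-21,5,0],[0,0,15,0]]
  ],
  "force": 25
}}

```text
clock: 14.3
tool_pos: [583.1, -209.7, 54.4]
ee_rot: [0.663, 0.749, -0.001, -0.001]
ft_force: [-0.4, -1.3, -1.2]
gripper_width: 58.0
gripper_force: 25.0
```

Call:
{"fn": "arm_command", "kwargs": {
  "deltas": [
    [[-33,-9,0,-0.097],[-33,-9,0,-0.097],[-33,-9,0,-0.097],[-32,-9,0,-0.097],[-31,-8,0,-0.096],[0,0,-20,0],[0,0,-15,0],[0,0,-8,0],[0,0,-3,0],[0,0,0,0]]
  ]
}}

```text
clock: 15.3
tool_pos: [422.3, -249.9, 9.5]
ee_rot: [0.822, 0.57, -0.0, -0.0]
ft_force: [-1.0, 0.5, -0.6]
gripper_width: 58.1
gripper_force: 25.0
```

Call:
{"fn": "arm_command", "kwargs": {
  "deltas": [
    [[0,0,-1,0],[0,0,-1,0],[0,0,0,0]]
  ]
}}

```text
clock: 15.6
tool_pos: [422.2, -250.0, 7.6]
ee_rot: [0.822, 0.57, 0.0, 0.0]
ft_force: [-0.2, -0.9, -0.6]
gripper_width: 58.0
gripper_force: 25.0
```

Call:
{"fn": "arm_command", "kwargs": {
  "deltas": [
    [[0,0,0,0],[0,0,0,0],[0,0,0,0],[0,0,0,0],[0,0,0,0],[0,0,0,0]]
  ],
  "grip": 90
}}

```text
clock: 16.2
tool_pos: [422.1, -250.0, 7.4]
ee_rot: [0.822, 0.57, -0.0, -0.0]
ft_force: [0.0, 0.5, 0.3]
gripper_width: 90.1
gripper_force: 0.0
```

Call:
{"fn": "arm_command", "kwargs": {
  "deltas": [
    [[0,0,10,0],[0,0,30,0],[0,0,40,0],[0,0,40,0],[0,0,40,0],[0,0,40,0],[0,0,0,0],[0,0,0,0]]
  ]
}}

```text
clock: 17.0
tool_pos: [422.3, -250.1, 208.6]
ee_rot: [0.822, 0.57, 0.0, 0.001]
ft_force: [-0.4, 0.5, -1.7]
gripper_width: 90.2
gripper_force: 0.0
```

Run:
```python
from h import *
print(ctrl.observe()["tool_pos"],ctrl.observe()["qpos"].round(2))
save("wrist","w5.png")
for r in ctrl.outline_of("wrist","cork_center")[:2]:print(r["conf"],r["bbox"])
for a in np.radians([82,100,120,140,160]):
    k=tow(-5+75*np.cos(a),55+75*np.sin(a));print(np.degrees(a),k.round(1))
```

```text
[ 422.2729603  -250.09594366  208.5687778 ] [ 0.85  0.19 -0.42  1.93  0.09  1.04  0.03]
0.71 [294.5, 118.9, 354.5, 221.2]
82.0 [435.3 -63.9]
100.0 [438.6 -87.1]
119.99999999999999 [ 450.6 -110.3]
140.0 [ 469.7 -127.9]
160.0 [ 493.7 -138. ]
```

View pics/w5.png

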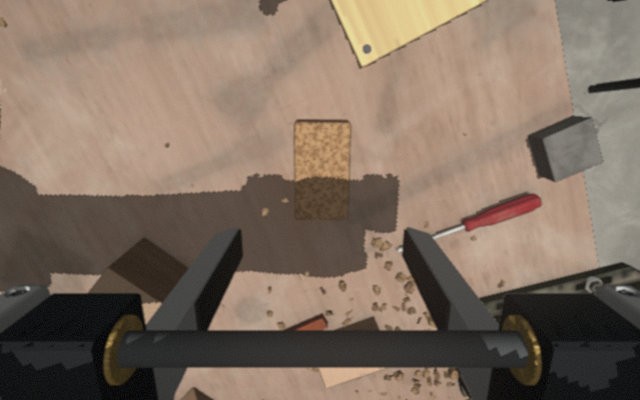

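Cork lies flat, clear of the jig. Now to the knob.

Call:
{"fn": "arm_command", "kwargs": {
  "deltas": [
    [[1.5,20.7,0,-0.137],[1.5,20.7,0,-0.137],[1.5,20.7,0,-0.137],[1.5,20.7,0,-0.137],[1.5,20.7,0,-0.137],[1.5,20.7,0,-0.137],[1.5,20.7,0,-0.137],[1.5,20.7,0,-0.137],[1.5,20.7,0,-0.134],[0,0,0,0],[0,0,0,0]]
  ],
  "grip": 60
}}

```text
clock: 18.2
tool_pos: [435.2, -63.6, 206.7]
ee_rot: [1.0, -0.007, -0.001, -0.0]
ft_force: [0.7, -0.2, -0.5]
gripper_width: 59.8
gripper_force: 0.0
```

Run:
```python
from h import *
o=ctrl.observe();print(o["tool_pos"],o["ee_rot"].round(3),o["qpos"].round(2))
save("wrist","w6.png")
for z in(92,109):print(proj("wrist",[436,-64,z]))
print(proj("wrist",[*tow(-5,55),66]))
for r in ctrl.outline_of("wrist","cam_knob")[:2]:
    ys,xs=np.nonzero(r["mask"]);print(r["conf"],r["bbox"])
```

```text
[435.18157944 -63.58462287 206.70385413] [ 1.    -0.007 -0.001 -0.   ] [ 0.52  0.1  -0.47  2.03  0.05  1.02 -1.56]
[321.65391948 186.92404118]
[321.60447464 192.48166534]
[321.42333896  98.37446002]
0.97 [309.4, 80.1, 343.8, 200.5]
```

View pics/w6.png

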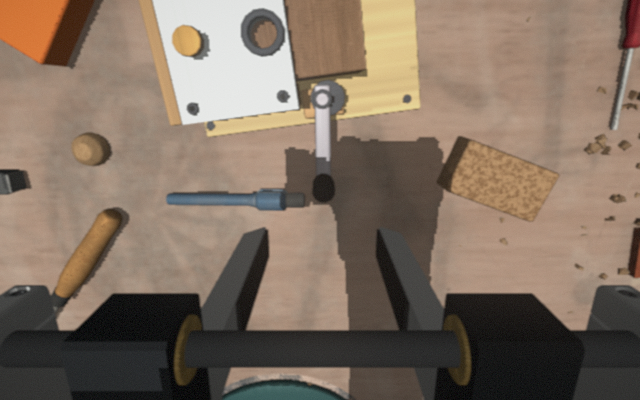

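Knob at (323,188), midway between the fingers; descend and grip lightly.

Call:
{"fn": "arm_command", "kwargs": {
  "deltas": [
    [[1,-1,-40,0],[0,0,-40,0],[0,0,-30,0],[0,0,-15,0],[0,0,-6,0],[0,0,0,0]]
  ]
}}

```text
clock: 18.9
tool_pos: [436.3, -65.0, 76.0]
ee_rot: [1.0, -0.008, -0.001, -0.0]
ft_force: [0.1, -0.0, 0.8]
gripper_width: 60.1
gripper_force: 0.0
```

Call:
{"fn": "arm_command", "kwargs": {
  "deltas": [
    [[0,0,0,0],[0,0,0,0],[0,0,0,0],[0,0,0,0],[0,0,0,0],[0,0,0,0],[0,0,0,0]]
  ],
  "grip": 10,
  "force": 12
}}

```text
clock: 19.6
tool_pos: [436.7, -64.7, 76.6]
ee_rot: [1.0, -0.009, 0.0, 0.0]
ft_force: [-1.1, -0.6, 3.5]
gripper_width: 19.7
gripper_force: 12.0
```

Run:
```python
from h import *
o=ctrl.observe();t=o["tool_pos"];print(t,o["ft_force"],o["gripper_width"])
p=tow(-5,55);d=t[:2]-p;r=np.hypot(*d);a0=np.arctan2(d[1],d[0]);print("r",r,"lever",np.degrees(a0)-np.degrees(YW)+0)
a=[a0+i*0.1 for i in range(16)]
k=[p+74*np.array([np.cos(x),np.sin(x)]) for x in a]
print(np.diff(k,axis=0).round(1))
```

```text
[436.70474164 -64.69957485  76.55377723] [-1.14927507 -0.57091831  3.51276991] 19.742635481517585
r 73.56225327588723 lever 82.62617713623185
[[ 0.4 -7.4]
 [ 1.1 -7.3]
 [ 1.8 -7.2]
 [ 2.5 -7. ]
 [ 3.2 -6.7]
 [ 3.9 -6.3]
 [ 4.5 -5.9]
 [ 5.  -5.4]
 [ 5.5 -4.9]
 [ 6.  -4.3]
 [ 6.4 -3.7]
 [ 6.7 -3. ]
 [ 7.  -2.3]
 [ 7.2 -1.6]
 [ 7.3 -0.9]]
```

Call:
{"fn": "arm_command", "kwargs": {
  "deltas": [
    [[0.4,-7.4,0,0.1],[1.1,-7.3,0,0.1],[1.8,-7.2,0,0.1],[2.5,-7,0,0.1],[3.2,-6.7,0,0.1],[3.9,-6.3,0,0.1],[0,0,0,0]]
  ]
}}

```text
clock: 20.3
tool_pos: [450.2, -106.8, 76.5]
ee_rot: [0.958, 0.288, 0.001, -0.0]
ft_force: [2.2, 3.0, 3.4]
gripper_width: 19.8
gripper_force: 12.0
```

Call:
{"fn": "arm_command", "kwargs": {
  "deltas": [
    [[4.5,-5.9,0,0.1],[5,-5.4,0,0.1],[5.5,-4.9,0,0.1],[0,0,0,0]]
  ]
}}

```text
clock: 20.7
tool_pos: [465.2, -122.3, 76.5]
ee_rot: [0.904, 0.427, 0.001, -0.0]
ft_force: [1.7, 4.5, 4.0]
gripper_width: 19.8
gripper_force: 12.0
```

Call:
{"fn": "arm_command", "kwargs": {
  "deltas": [
    [[6,-4.3,0,0.1],[6.4,-3.7,0,0.1],[6.7,-3,0,0.1],[0,0,0,0]]
  ]
}}

```text
clock: 21.1
tool_pos: [484.2, -132.8, 76.5]
ee_rot: [0.83, 0.558, 0.0, -0.0]
ft_force: [1.3, 5.5, 5.0]
gripper_width: 19.6
gripper_force: 12.0
```

Run:
```python
from h import *
o=ctrl.observe();t=o["tool_pos"];print(t,o["ft_force"])
d=toj(t)-[-5,55];print(np.hypot(*d),np.degrees(np.arctan2(d[1],d[0])))
```

```text
[ 484.20391351 -132.80706304   76.48402292] [1.30225991 5.4578335  4.9964489 ]
72.75264392842003 151.77696045800946
```

Call:
{"fn": "arm_command", "kwargs": {
  "deltas": [
    [[3.5,-1.2,0,0.05],[3.5,-1.1,0,0.05],[3.6,-0.8,0,0.05],[0,0,0,0]]
  ]
}}

```text
clock: 21.5
tool_pos: [493.0, -135.5, 76.2]
ee_rot: [0.786, 0.618, -0.001, -0.001]
ft_force: [-8.2, 7.4, 11.7]
gripper_width: 19.7
gripper_force: 12.0
```

Call:
{"fn": "arm_command", "kwargs": {
  "deltas": [
    [[1.8,-0.4,0,0.02],[1.8,-0.4,0,0.02],[0,0,0,0]]
  ]
}}

```text
clock: 21.8
tool_pos: [494.3, -135.9, 75.6]
ee_rot: [0.774, 0.633, -0.003, -0.003]
ft_force: [-23.0, 10.6, 19.4]
gripper_width: 22.1
gripper_force: 12.0
```

Run:
```python
from h import *
o=ctrl.observe();t=o["tool_pos"];print(t,o["ft_force"])
d=toj(t)-[-5,55];print(np.hypot(*d),np.degrees(np.arctan2(d[1],d[0])))
```

```text
[ 494.30057129 -135.92462086   75.62451408] [-22.99399879  10.56303324  19.4381403 ]
72.81365040328491 160.10262309314433
```

Lever at its end (160°, force up). Ease off, let go and rise.

Call:
{"fn": "arm_command", "kwargs": {
  "deltas": [
    [[-1.2,0.3,0,0],[-1.2,0.3,0,0],[0,0,0,0],[0,0,0,0],[0,0,0,0],[0,0,0,0]]
  ],
  "grip": 50
}}

```text
clock: 22.4
tool_pos: [495.5, -137.1, 76.4]
ee_rot: [0.774, 0.634, -0.0, -0.0]
ft_force: [0.1, -0.1, 0.0]
gripper_width: 49.8
gripper_force: 0.0
```

Call:
{"fn": "arm_command", "kwargs": {
  "deltas": [
    [[0,0,5,0],[0,0,15,0],[0,0,30,0],[0,0,40,0],[0,0,40,0],[0,0,40,0],[-10,-10,40,0],[0,0,0,0],[0,0,0,0]]
  ]
}}

```text
clock: 23.3
tool_pos: [485.5, -147.2, 287.9]
ee_rot: [0.774, 0.634, 0.0, 0.001]
ft_force: [0.3, 0.4, 0.0]
gripper_width: 50.1
gripper_force: 0.0
```

Run:
```python
from h import *
o=ctrl.observe();print(o["tool_pos"],o["ft_force"])
save("wrist","w7.png")
p=tow(-5,55)
for a in(150,155,160):
    r=np.radians(a);print(a,proj("wrist",[*tow(-5+75*np.cos(r),55+75*np.sin(r)),100]))
print(proj("wrist",[*p,66]))
for q in("cam_knob","blank_rear","cork_center"):
  for r in ctrl.outline_of("wrist",q)[:1]:print(q,r["conf"],r["bbox"])
for y in(-36,36):print(proj("wrist",[*tow(-44.5,y),81]))
```

```text
[ 485.49733995 -147.18342542  287.85309331] [0.33138159 0.37923172 0.02877899]
150 [315.34628183 157.99959926]
155 [321.41958518 158.93635493]
160 [327.54549495 159.34734209]
[329.03377502  86.10408139]
cam_knob 0.67 [317.3, 69.6, 346.4, 168.8]
blank_rear 0.81 [337.6, 17.9, 422.0, 118.4]
cork_center 0.58 [274.4, 196.0, 319.8, 279.1]
[422.89768732  94.76663154]
[357.96294007 116.7866238 ]
```

View pics/w7.png

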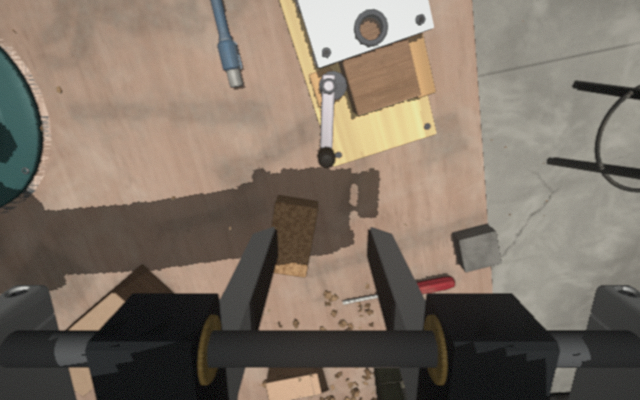

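The picture shows the lever over (knob at (326,157), 160° predicted at (327.5,159)), the blank's rear edge where it met the stop, and the cork flat on the bench.

```bash
python3 -c "
from plant import ctrl
print(ctrl.sign_off())"
```

```text
the job is handed in; nothing more can be done
None
```

The job is handed in: the blank met the stop at about 8 N (slip is about 20 N), the cork lies flat on the bench clear of the jig, and the cam lever is swung to its end stop and released, at 23 s of the 72 s allowed; the hand-in gave no verdict.

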